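# Clamp a block in a drilling fixture with its cam lever

## Robot

A 6-joint arm with a two-finger parallel gripper is mounted at the origin on a cart in front of the work surface, level with it; the furniture and walls round the work are solid. World frame = base frame: x ahead of the robot, y to its left, z up, the work surface at z = 0. Lengths are in m, angles in rad, forces in N, time in s.
With the tool pointing down it reaches from about 0.375 to 0.825 m from the base axis. Payload 5.5 kg.
Tool frame: the origin (TCP) lies at the very end of the fingers, on their centre line; the grasp point (between the pads) lies behind it (arm.hold_point_z is the z of the grasp point in the tool frame, in m); z points along the fingers, y is the direction in which the jaws open and shut (so a half turn about z gives the same grasp; the last joint's range is limited). The gripper opens to 85 mm and grips with 20 to 120 N. Pads are 22 mm wide; open, the fingers measure 114 mm over their backs; the gripper's body (76 mm by 85 mm) begins 54 mm behind the grasp point. The pads swing forward as they close: fully open they stand 13 mm farther back than shut.
Start: joints at [-1.192, 0.314, -0.047, 1.21, 0, 1.571], TCP at [0.222, -0.557, 0.231] pointing down, gripper open.
Joint ranges: [-2.67, 2.67], [-0.69, 1.73], [-1.03, 1.25], [-2.08, 2.16], [-1.42, 1.45], [-3.14, 3.14]. Speed limits (rad/s): [2.39, 2.39, 3.01, 3.14, 3.14, 3.14].

## Interface

Orientations are given as a unit quaternion [x, y, z, w].
In Python, from plant import arm, viewer gives the robot as it stands.
- The arm moves only by the shell command python3 -m inch 'ROWS' [OPENING] [FORCE]. ROWS is JSON, one flat list of numbers, 4 for each row, row after row: the shift along the tool's x, y, z in cm, then the turn about the tool's z in rad. In form: [dx, dy, dz, spin, dx, dy, dz, spin, ...]. A call has 1 to 10 rows; each row is the pose to reach, as a shift and turn from the pose measured when the call began, along the tool's axes at that moment; what a row does not reach only later rows make up. A row lasts 1/12 s, in which the tool goes at most 41.7 mm and 7.16 degrees, less where a joint would pass 70% of its speed; a pose out of reach is approached as far as the arm can. A call with a gripper value outside its range is refused whole. OPENING is the gripper's target within -1 to 1 (fully open at 1, half-way at 0, shut at -1), set as the call begins (- or left out, the last holds). The fingers move at their own pace and stop on an object; FORCE is the grip in N (left out, the last holds). Time passes only in rows, so rows that repeat a pose let the fingers close. It gives the time, the measured TCP pose, the force and the opening at its end, in the units of the state.
- arm.state(): the state, without advancing time (a new reading comes with each control period).
- viewer.read_camera(name): name is "scene" or "top"; returns the picture (480x640x3 uint8, red, green, blue); there is no depth.
- viewer.camera_model(name): a dict with "mtx" (3x3 intrinsics, pixels), "rvec" (rotation vector, rad) and "tvec" (3), from world to camera coordinates, as OpenCV has them. Camera axes: x right, y down, z forward; pixel columns grow to the right and rows downward; lengths in m; the calibration is good to about 2 mm. A picture is of the moment at which its call begins. camera_model takes no time and is no camera call.
- arm.sign_off(): hands the job in, once; it reports no verdict.
The state is a dict: "clock": time; "joints": joint angles; "joint_velocities": joint speeds; "joint_torque": joint torques, N m; "eef_pos": TCP position; "tool_rot": TCP orientation; "ft_force": force on the tool from outside, world axes, zero at the start; "ft_torque": the same for the moment, N m; "grip_width": opening from 0.0 (shut) to 1.0 (fully open).
Only numpy, scipy, OpenCV 4.12 (cv2) and the standard library are available. Lean on these libraries where they do the work, as an engineer would, in place of code of your own. Each camera call takes 0.05 s, during which the arm holds its last target.

## Task

Load the brown stepped block from the grey channel holder into the drilling fixture: lay it flat on the slideway, lengthwise between the fixed stop and the sliding jaw. Slide the jaw up so that the block is held snugly against the stop, then swing the cam lever fully round to lock the jaw. Leave the multimeter, the green tape and the blue probe where they are.

Things in the scene. Friction and masses are not known exactly. Their poses are not given: they have to be found in the camera images.
- block: Brown stepped block, 30 (x) x 60 (y) x 24 mm high, loose, 110 g, lying along the holder's channel. Origin: centre of its underside, z up. One corner is cut away over its full height: where y is below -10 mm only x = -15..0 is there. Pinch its ends (60 mm apart) at x = -7.5 mm, its sides (30 mm) at y = +8 mm. Either end may face the jaw.
- holder: Grey plastic channel holder fixed to the bench, 106 x 60 mm, origin at the centre of its underside. The channel runs along y: 38 mm wide, 60 mm long, floor at 6 mm, open at both ends; walls 34 mm high, 4 mm higher than the block, so the block comes out by its ends only; put it down and regrasp it by its sides for the fixture.
- fixture: Drilling fixture, fixed; origin at bench level under the seat, y along the slide. Base plate 110 (x) x 200 mm (y -135..65), 10 mm thick. On it a steel slideway 24 mm wide, top at 26 mm height. Fixed stop: face at y = +30 mm, 50 mm wide, top at 58 mm. Jaw and lever are on the -y side. The open gap is too short for fingers at the block's ends; hold it by its sides.
- seat (a point): Middle of the block's place, on top of the slideway, 26 mm above the bench; same axes as the fixture. The block's origin belongs here within a few mm once it is held against the stop.
- jaw (a joint): Slide of the jaw, m: 0 = fully back (76 mm between jaw face and stop), growing towards the stop, up to 0.030. Block held snugly: about 0.016. Free, it moves with about 3 N. Jaw face 50 mm wide, 28 to 58 mm above the bench; the saddle behind it is 66 mm wide, its back 62 mm behind the face, its top at 46 mm height.
- jaw_post (a point): Centre of the top of the upright steel post on the jaw's saddle, 80 mm above the bench: 16 mm thick, 34 mm tall, for pushing or pinching to move the jaw. Lies 16 mm to +x of the slide's middle and 34 mm behind the jaw's face.
- cam_lever (a joint): Cam lever, rad: 0 = free, handle towards the fixture's -y, straight away from the block; it swings level, clockwise seen from above, to 1.57 = locked, handle towards the fixture's -x (the robot). It drags over the last part and stays where it is left. Once it is locked the jaw does not slide.
- lever_axis (a point): Point on the lever's upright axle at handle height, 58 mm above the bench, on the jaw's saddle 22.5 mm to -x of the slide's middle. The handle is a level bar from here to the knob: steel 10 mm thick, from 45 mm on a black grip 16 mm thick.
- lever_knob (a point): Centre of the black ball (22 mm) at the end of the cam lever's handle, 98 mm from its axle, 58 mm above the bench.
- multimeter: Bystander: orange and dark multimeter, 145 x 70 x 45 mm, loose. Origin at the centre of its underside.
- tape_green: Bystander: roll of green tape, 62 mm across, 21 mm high, loose. Origin at the centre of its underside.
- usb_probe: Bystander: small blue probe, 20 x 64 x 9 mm, loose. Origin at the centre of its underside.
Things that resemble listed ones, but are neither listed nor needed, are in the scene too. Of the things that look like the block, the largest one is meant.

How it is judged:
By the outcome, as a careful person would: the job done as asked, in the order asked, and still so for the second after the job is handed in, with the robot touching nothing.
It also fails if it takes over 66 s, if anything falls off the work surface, if the arm or the gripper's body presses on something with over 40 N, if the wrist force passes 120 N, or if a joint passes its speed limit or range.

## Working session

There is one attempt and no reset: what is moved stays moved. The work goes in short steps, Python scripts to look and compute and a shell command to move; the robot and the scene stay as the last step left them, time stands still between calls to the robot, and variables do not carry over. Pictures are saved under pics/ and viewed, and the job is handed in when it is done.

```bash
ls; mkdir -p pics
python3 - <<'E'
from plant import arm, viewer
import cv2
for n in("scene","top"):
    im=viewer.read_camera(n); cv2.imwrite(f"pics/{n}0.png",im[:,:,::-1]); m=viewer.camera_model(n); print(n,m)
print(arm.state(), arm.hold_point_z)
E
```

```text
pics
scene {'mtx': array([[590.27474839,   0.        , 319.35426252],
       [  0.        , 590.27474839, 240.47142831],
       [  0.        ,   0.        ,   1.        ]]), 'rvec': array([ 1.26015428,  2.37567133, -0.85444592]), 'tvec': array([ 0.3056961 , -0.23808705,  1.53548483])}
top {'mtx': array([[595.32470375,   0.        , 317.70052603],
       [  0.        , 595.32470375, 239.56964348],
       [  0.        ,   0.        ,   1.        ]]), 'rvec': array([ 2.21077357, -2.16495252,  0.10509205]), 'tvec': array([-0.06835122,  0.47038373,  1.12325717])}
{'clock': 0.1, 'joints': array([-1.19199567e+00,  3.14176020e-01, -4.79632256e-02,  1.21018758e+00,
       -4.66900786e-05,  1.57081891e+00]), 'joint_velocities': array([ 0.00064433, -0.00105981,  0.00240005, -0.00026499,  0.000232  ,
        0.00086369]), 'joint_torque': array([-6.20615210e-04, -5.40765631e+01,  3.40542197e+01,  1.11548847e-02,
       -3.54474798e-05,  3.33147035e-06]), 'eef_pos': array([ 0.2216818 , -0.55699943,  0.23051531]), 'tool_rot': array([ 9.82119146e-01,  1.88258854e-01, -1.67009688e-04, -7.47168673e-04]), 'ft_force': array([0.42226462, 0.07819608, 0.68167042]), 'ft_torque': array([ 0.04348691, -0.00697132,  0.00108806]), 'grip_width': 0.9990803867068316} -0.0187
```

View pics/scene0.png

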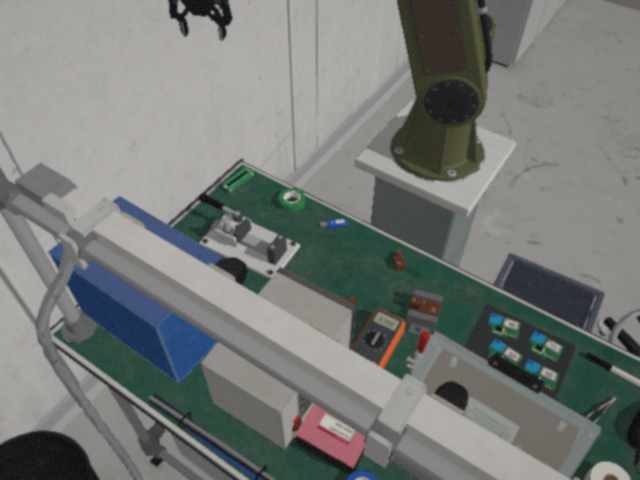

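View pics/top0.png

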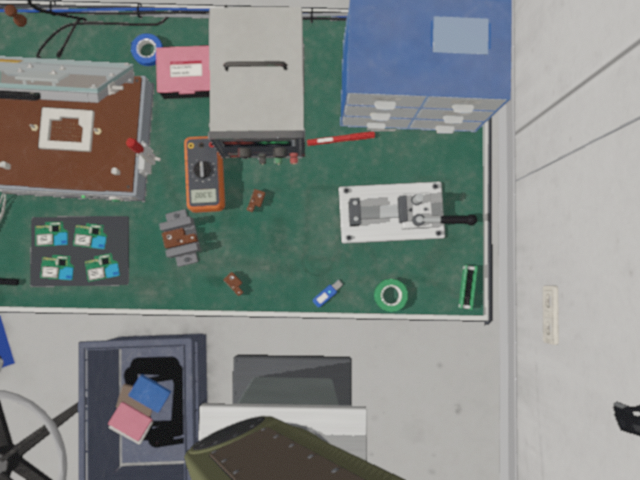

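The brown candidates in the top picture are the one in the holder (180,238), one at (257,200) and one at (234,283). The one in the grey channel holder looks largest, so I'll enlarge it to confirm.

```bash
cat > h.py <<'E'
import numpy as np, cv2
from plant import arm, viewer
from scipy.spatial.transform import Rotation as R
M={n:viewer.camera_model(n) for n in("scene","top")}
def proj(n,P):
    m=M[n]; return cv2.projectPoints(np.array(P,float).reshape(-1,1,3),m["rvec"],m["tvec"],m["mtx"],None)[0].reshape(-1,2)
def back(n,uv,z):
    m=M[n]; r=cv2.Rodrigues(m["rvec"])[0]; t=m["tvec"].reshape(3)
    uv=np.array(uv,float).reshape(-1,2)
    d=np.c_[uv,np.ones(len(uv))]@np.linalg.inv(m["mtx"]).T@r
    c=-r.T@t
    return c+d*((z-c[2])/d[:,2])[:,None]
def crop(n,x0,y0,x1,y1,s,name,im=None):
    im=viewer.read_camera(n) if im is None else im
    c=cv2.resize(im[y0:y1,x0:x1],None,fx=s,fy=s,interpolation=cv2.INTER_CUBIC)
    cv2.imwrite(name,c[:,:,::-1])
E
python3 - <<'E'
from h import *
a=cv2.imread("pics/top0.png")[:,:,::-1]
x=cv2.resize(a[185:295,150:270],None,fx=5,fy=5,interpolation=2); cv2.imwrite("pics/c1.png",x[:,:,::-1])
x=cv2.resize(a[170:255,330:485],None,fx=5,fy=5,interpolation=2); cv2.imwrite("pics/c2.png",x[:,:,::-1])
a=cv2.imread("pics/scene0.png")[:,:,::-1]
x=cv2.resize(a[185:345,190:450],None,fx=3,fy=3,interpolation=2); cv2.imwrite("pics/c3.png",x[:,:,::-1])
E
```

```text
(no output)
```

View pics/c1.png

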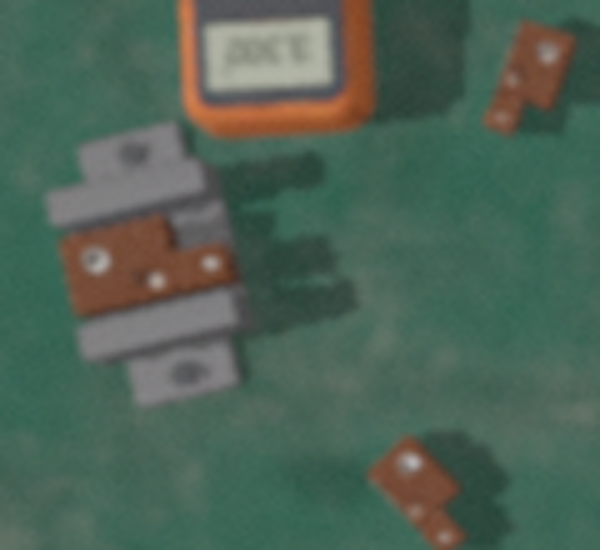

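View pics/c2.png

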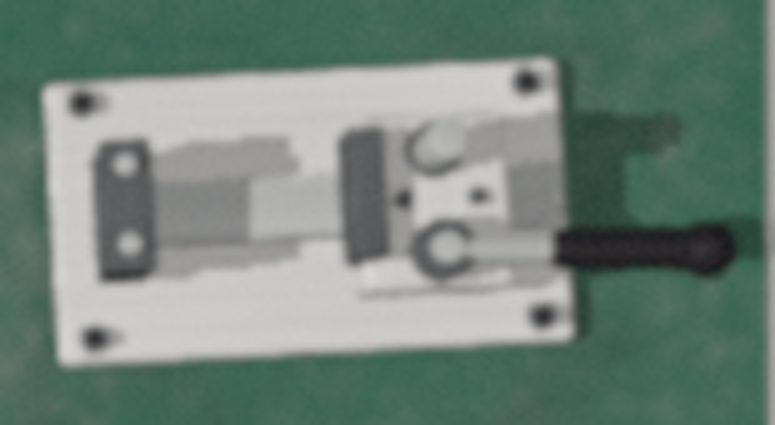

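View pics/c3.png

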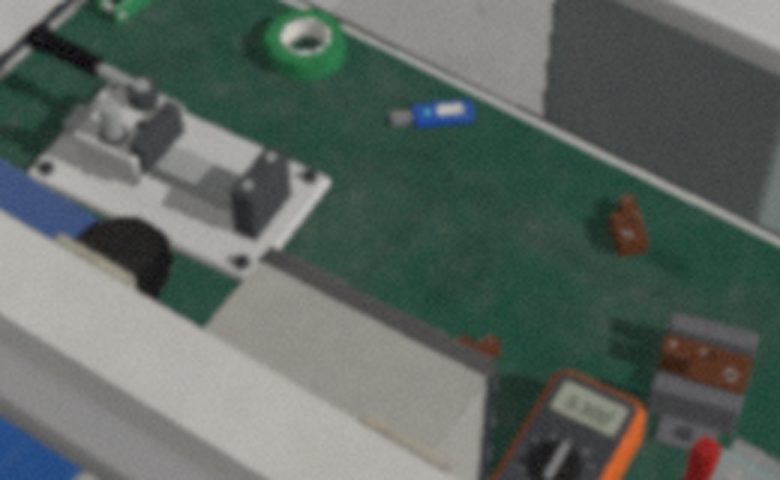

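```bash
cat > fit.py <<'E'
from h import *
from scipy.optimize import least_squares
def fit(pts,z,uv,x0):  # local pts incl z
    P=np.array(pts,float)/1000; uv=np.array(uv,float)
    def w(q):
        c,s=np.cos(q[2]),np.sin(q[2]); return np.c_[q[0]+c*P[:,0]-s*P[:,1],q[1]+s*P[:,0]+c*P[:,1],P[:,2]+z]
    r=least_squares(lambda q:(proj("top",w(q))-uv).ravel(),x0)
    return r.x,np.round(r.fun.reshape(-1,2),1)
E
python3 - <<'E'
from fit import *
c2=lambda L:np.array(L)/5+[330,170]-0.4
c1=lambda L:np.array(L)/5+[150,185]-0.4
q,r=fit([(55,65,10),(55,-135,10),(-55,-135,10),(-55,65,10)],0,c2([(43,87),(553,58),(575,340),(62,366)]),[.6,-.3,0]); print("fix",q,r.tolist())
# world->fixture check of features
f=q
def loc(p): c,s=np.cos(f[2]),np.sin(f[2]); d=p[:,:2]-f[:2]; return np.round(1000*np.c_[c*d[:,0]+s*d[:,1],-s*d[:,0]+c*d[:,1]],1)
print("knob",loc(back("top",c2([(708,250)]),.058)),"axis",loc(back("top",c2([(445,249)]),.06)),"post",loc(back("top",c2([(437,145)]),.08)))
print("stop top corners",loc(back("top",c2([(97,145),(148,140),(152,275),(101,278)]),.058)),"jaw",loc(back("top",c2([(340,130),(383,128),(388,258),(346,262)]),.058)))
b,r=fit([(15,30,24),(15,-10,24),(0,-10,24),(0,-30,24),(-15,-30,24),(-15,30,24)],.006,c1([(60,237),(168,215),(172,248),(232,243),(238,283),(78,314)]),[.55,.1,.1]); print("blk",b,r.tolist())
# holder: wall top corners 34
print("wall tops", back("top",c1([(45,190),(205,158),(240,288),(85,325),(80,360),(240,325),(50,225),(212,192)]),.034))
print(viewer and [(-cv2.Rodrigues(M[n]['rvec'])[0].T@M[n]['tvec']) for n in M])
E
```

```text
fix [ 0.52659114 -0.1659606   0.07786842] [[0.2, -0.1], [0.1, 0.2], [-0.1, -0.3], [-0.2, 0.3]]
knob [[ -28.2 -176.1]] axis [[-22.5 -77.4]] post [[ 13.8 -73.3]]
stop top corners [[ 23.9  49.5]
 [ 24.7  30.3]
 [-25.9  32.1]
 [-26.   51.1]] jaw [[ 24.5 -41.7]
 [ 24.4 -57.8]
 [-24.5 -56.3]
 [-25.1 -40.5]]
blk [0.47142707 0.20371929 0.2308547 ] [[0.8, -0.1], [-0.0, -0.1], [0.7, 1.0], [-0.9, -0.2], [-0.6, -0.5], [0.2, -0.1]]
wall tops [[0.496216   0.24316643 0.034     ]
 [0.5097291  0.18334032 0.034     ]
 [0.46065597 0.16833272 0.034     ]
 [0.44542642 0.2260355  0.034     ]
 [0.43219321 0.22737542 0.034     ]
 [0.44666819 0.16782397 0.034     ]
 [0.48297091 0.24073367 0.034     ]
 [0.49684535 0.18021791 0.034     ]]
[array([1.13449426, 0.39722893, 1.03100978]), array([ 0.37997981, -0.04140972,  1.15824868])]
```

```bash
cat > go.py <<'E'
from h import *
FX=np.array([0.5266,-0.1660,0.0779])
def fx(x,y):  # fixture local mm -> world
    c,s=np.cos(FX[2]),np.sin(FX[2]); return FX[0]+(c*x-s*y)/1000,FX[1]+(s*x+c*y)/1000
def rows(*wps):  # wp: x,y,z(m),yaw of tool x
    s=arm.state(); r=R.from_quat(s["tool_rot"]).as_matrix(); p=s["eef_pos"]
    yaw=np.arctan2(r[1,0],r[0,0])
    print("now",p.round(4),"yaw",yaw.round(4),"tilt",r[:,2].round(4),"q6",s["joints"][5].round(3),"w",round(s["grip_width"],3),"F",s["ft_force"].round(1),"t",s["clock"])
    for w in wps:
        d=r.T@(np.array(w[:3])-p)*100; sp=-(w[3]-yaw)
        sp=(sp+np.pi/2)%np.pi-np.pi/2
        print(w,"->",d.round(2),"spin",round(sp,3),"n",int(np.ceil(max(np.linalg.norm(d)/4.1,abs(sp)/.124))))
E
python3 -c "
from go import *
rows((.42,-.2,.2,.379),(.464,.202,.15,.231))"
```

```text
now [ 0.2217 -0.557   0.2305] yaw 0.3788 tilt [-6.0e-04  1.4e-03 -1.0e+00] q6 1.571 w 0.999 F [0.4 0.1 0.7] t 0.1
(0.42, -0.2, 0.2, 0.379) -> [ 31.63 -25.83   3.09] spin -0.0 n 10
(0.464, 0.202, 0.15, 0.231) -> [ 50.58 -61.55   8.14] spin 0.148 n 20
```

```bash
python3 -m inch '[31.6,-25.8,3,0, 31.6,-25.8,3,0, 31.6,-25.8,3,0, 31.6,-25.8,3,0, 31.6,-25.8,3,0, 31.6,-25.8,3,0, 31.6,-25.8,3,0, 31.6,-25.8,3,0, 31.6,-25.8,3,0, 31.6,-25.8,3,0]' 1 30; python3 -c "
from go import *
rows((.464,.202,.12,.231))"
```

```text
clock: 0.93
eef_pos: [0.4203, -0.1978, 0.2006]
tool_rot: [0.982, 0.189, -0.0, -0.001]
ft_force: [0.1, -0.7, 0.9]
grip_width: 0.998
now [ 0.4203 -0.1978  0.2006] yaw 0.3796 tilt [-7.e-04  2.e-03 -1.e+00] q6 2.321 w 0.998 F [ 0.1 -0.7  0.9] t 0.9333
(0.464, 0.202, 0.12, 0.231) -> [ 18.87 -35.5    8.14] spin 0.149 n 11
```

```bash
python3 -m inch '[18.9,-35.5,8,-0.12, 18.9,-35.5,8,-0.24, 18.9,-35.5,8,-0.36, 18.9,-35.5,8,-0.48, 18.9,-35.5,8,-0.6, 18.9,-35.5,8,-0.72, 18.9,-35.5,8,-0.84, 18.9,-35.5,8,-0.96, 18.9,-35.5,8,-1.08, 18.9,-35.5,8,-1.2]'; python3 -m inch '[0,0,0,-0.12, 0,0,0,-0.24, 0,0,0,-0.36, 0,0,0,-0.48, 0,0,0,-0.6, 0,0,0,-0.72, 0,0,0,-0.84, 0,0,0,-0.96, 0,0,0,-1.08, 0,0,0,-1.2]';  python3 -c "
from go import *
rows((.464,.202,.10,.231))
viewer.read_camera('top')"
```

```text
clock: 1.77
eef_pos: [0.4638, 0.2046, 0.1207]
tool_rot: [0.702, 0.713, 0.0, -0.001]
ft_force: [0.8, -1.2, 0.0]
grip_width: 1.002
clock: 2.6
eef_pos: [0.4634, 0.2044, 0.1203]
tool_rot: [0.174, 0.985, 0.001, -0.001]
ft_force: [-0.1, -0.5, -0.1]
grip_width: 0.995
now [0.4634 0.2044 0.1203] yaw 2.7924 tilt [-0.0017  0.0017 -1.    ] q6 0.763 w 0.995 F [-0.1 -0.5 -0.1] t 2.6
(0.464, 0.202, 0.1, 0.231) -> [-0.14 -0.21  2.03] spin -0.58 n 5
```

```bash
python3 -m inch '[-0.1,-0.2,2,-0.12, -0.1,-0.2,2,-0.24, -0.1,-0.2,2,-0.36, -0.1,-0.2,2,-0.48, -0.1,-0.2,2,-0.58, -0.1,-0.2,2,-0.58, -0.1,-0.2,2,-0.58]';  python3 -c "
from go import *
rows((.464,.202,.05,.231))
crop('scene',340,180,500,360,3.3,'pics/a1.png')
crop('top',120,170,280,300,4,'pics/a2.png')
print(proj('top',[(.464,.202,.1)]))"
```

```text
clock: 3.23
eef_pos: [0.4635, 0.2021, 0.1001]
tool_rot: [-0.116, 0.993, 0.001, -0.001]
ft_force: [0.1, -0.3, 0.7]
grip_width: 0.999
now [0.4635 0.2021 0.1001] yaw -2.91 tilt [-0.0021  0.0016 -1.    ] q6 0.178 w 0.999 F [ 0.1 -0.3  0.7] t 3.2333
(0.464, 0.202, 0.05, 0.231) -> [-0.06 -0.04  5.01] spin 0.001 n 2
[[171.81971101 237.11093699]]
```

View pics/a1.png

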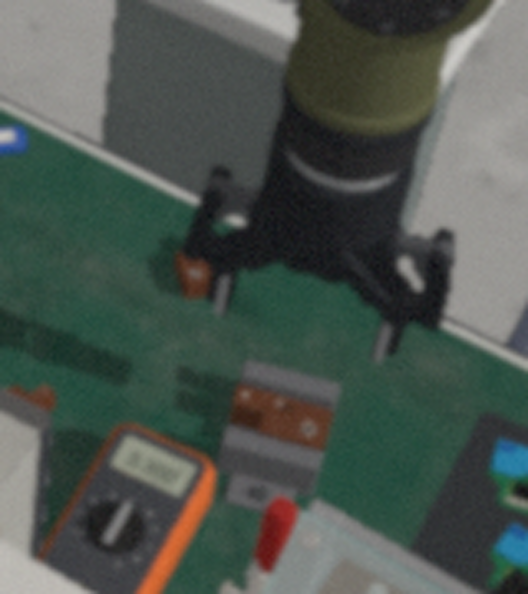

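View pics/a2.png

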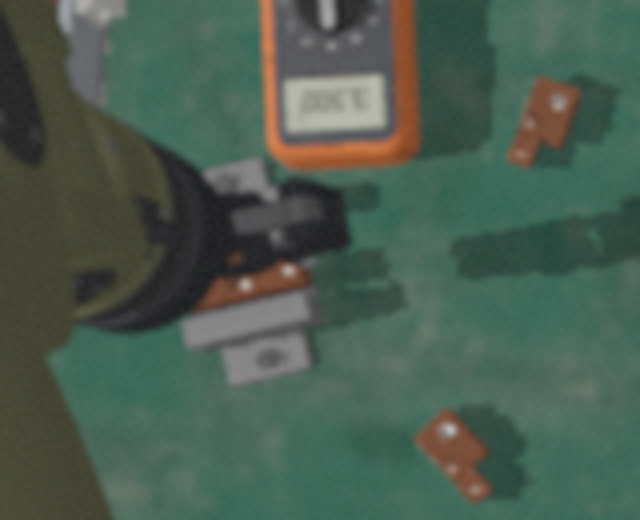

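```bash
python3 -m inch '[-0.06,-0.04,3,0, -0.06,-0.04,5,0, -0.06,-0.04,6.5,0, -0.06,-0.04,8,0, -0.06,-0.04,9,0, -0.06,-0.04,9.6,0, -0.06,-0.04,9.6,0, -0.06,-0.04,9.6,0]';  python3 -c "
from go import *
rows((.464,.202,.003,.231))
crop('scene',340,180,500,360,3.3,'pics/a3.png')"
```

```text
clock: 4.0
eef_pos: [0.4642, 0.2021, 0.0044]
tool_rot: [-0.116, 0.993, 0.001, -0.001]
ft_force: [0.1, 0.0, -0.3]
grip_width: 0.998
now [0.4642 0.2021 0.0044] yaw -2.9095 tilt [-0.002   0.0016 -1.    ] q6 0.177 w 0.998 F [ 0.1  0.  -0.3] t 4.0
(0.464, 0.202, 0.003, 0.231) -> [ 0.02 -0.01  0.14] spin 0.001 n 1
```

View pics/a3.png

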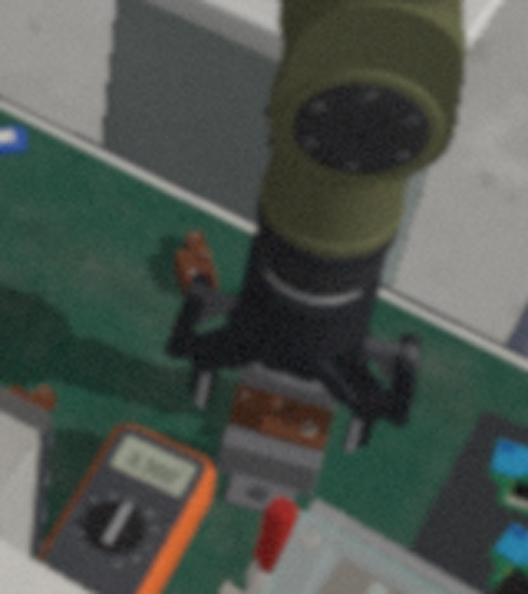

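```bash
python3 -m inch '[0,0,0.2,0, 0,0,0.2,0, 0,0,0.2,0, 0,0,0.2,0, 0,0,0.2,0, 0,0,0.2,0, 0,0,0.2,0, 0,0,0.2,0, 0,0,0.2,0, 0,0,0.2,0]' -1 50;  python3 -m inch '[0,0,0,0, 0,0,-1,0, 0,0,-2,0, 0,0,-4,0, 0,0,-6,0, 0,0,-8,0, 0,0,-9,0, 0,0,-9,0]'; python3 -c "
from go import *
rows((.464,.202,.003,.231))
crop('scene',340,120,500,300,3.3,'pics/a4.png')"
```

```text
clock: 4.88
eef_pos: [0.4654, 0.2027, 0.0038]
tool_rot: [-0.116, 0.993, 0.001, 0.0]
ft_force: [0.1, 0.4, 5.9]
grip_width: 0.691
clock: 5.55
eef_pos: [0.4674, 0.2033, 0.0968]
tool_rot: [-0.116, 0.993, 0.002, 0.003]
ft_force: [0.8, -0.3, -1.0]
grip_width: 0.693
now [0.4674 0.2033 0.0968] yaw -2.9094 tilt [ 0.0052  0.0048 -1.    ] q6 0.177 w 0.693 F [ 0.8 -0.3 -1. ] t 5.55
(0.464, 0.202, 0.003, 0.231) -> [ 0.42 -0.09  9.38] spin 0.001 n 3
```

View pics/a4.png

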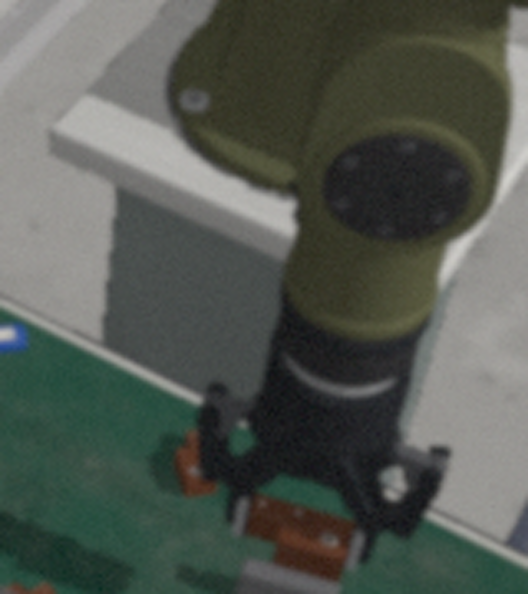

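```bash
python3 -c "
from go import *
p=back('top',[(292,240)],0)[0];print(p)
print(back('top',[(257,200),(234,283),(340,190),(328,292)],0))
rows((p[0],p[1],.05,.078+3.1416),(p[0],p[1],.002,.078+3.1416))"
```

```text
[ 0.4713495  -0.00866784  0.        ]
[[ 0.54846294  0.06171378  0.        ]
 [ 0.38542881  0.10156025  0.        ]
 [ 0.57199214 -0.10064095  0.        ]
 [ 0.37174075 -0.08081304  0.        ]]
now [0.4664 0.2029 0.0952] yaw -2.9094 tilt [ 0.0033  0.004  -1.    ] q6 0.177 w 0.691 F [ 0.4 -0.9 -0.9] t 5.6
(np.float64(0.4713494996192318), np.float64(-0.008667844129451104), 0.05, 3.2196) -> [  4.41 -20.72   4.44] spin 0.154 n 6
(np.float64(0.4713494996192318), np.float64(-0.008667844129451104), 0.002, 3.2196) -> [  4.43 -20.73   9.24] spin 0.154 n 6
```

```bash
python3 -m inch '[1,-4,0,0.05, 2,-8,0,0.1, 3,-12,1,0.15, 4,-16,2,0.15, 4.4,-19,3,0.15, 4.4,-20.7,4,0.15, 4.4,-20.7,5.5,0.15, 4.4,-20.7,6.5,0.15, 4.4,-20.7,6.5,0.15]';  python3 -c "
from go import *
rows((.4713,-.0087,.000,.078))"
```

```text
clock: 6.35
eef_pos: [0.4686, -0.0084, 0.0265]
tool_rot: [-0.041, 0.999, 0.002, -0.001]
ft_force: [0.4, 0.5, -1.1]
grip_width: 0.692
now [ 0.4686 -0.0084  0.0265] yaw -3.06 tilt [-0.0022  0.0043 -1.    ] q6 -0.103 w 0.692 F [ 0.4  0.5 -1.1] t 6.35
(0.4713, -0.0087, 0.0, 0.078) -> [-0.27 -0.06  2.65] spin 0.004 n 1
```

```bash
python3 -m inch '[-0.1,0,0.8,0, -0.1,0,1.6,0, -0.1,0,2.2,0, -0.1,0,2.5,0, -0.1,0,2.6,0, -0.1,0,2.7,0, -0.1,0,2.8,0]';  python3 -c "
from go import *
rows((.4713,-.0087,.000,.078))"
```

```text
clock: 6.93
eef_pos: [0.4699, -0.0081, -0.0012]
tool_rot: [-0.041, 0.999, 0.002, -0.001]
ft_force: [1.4, 0.1, -0.9]
grip_width: 0.689
now [ 0.4699 -0.0081 -0.0012] yaw -3.0597 tilt [-0.0014  0.0043 -1.    ] q6 -0.102 w 0.689 F [ 1.4  0.1 -0.9] t 6.9333
(0.4713, -0.0087, 0.0, 0.078) -> [-0.13 -0.07 -0.12] spin 0.004 n 1
```

Nearly down. Ease a little lower until it touches, then open.

```bash
python3 -m inch '[0,0,0.1,0, 0,0,0.15,0, 0,0,0.15,0]'; python3 -m inch '[0,0,0,0, 0,0,0,0, 0,0,0,0, 0,0,0,0, 0,0,0,0, 0,0,-2,0, 0,0,-5,0, 0,0,-8,0, 0,0,-11,0, 0,0,-11,0]' 1;  python3 -c "
from go import *
rows((.4713,-.0087,.000,.078))
crop('scene',240,150,440,330,3.5,'pics/b1.png')
im=viewer.read_camera('top');crop('top',220,160,360,280,5,'pics/b2.png',im)"
```

```text
clock: 7.18
eef_pos: [0.4703, -0.008, -0.0022]
tool_rot: [-0.041, 0.999, 0.002, -0.0]
ft_force: [-2.1, -0.0, 4.6]
grip_width: 0.691
clock: 8.02
eef_pos: [0.4743, -0.0086, 0.1132]
tool_rot: [-0.041, 0.999, 0.002, 0.004]
ft_force: [1.1, -0.4, 0.8]
grip_width: 0.999
now [ 0.4743 -0.0086  0.1132] yaw -3.0598 tilt [ 0.0078  0.0042 -1.    ] q6 -0.103 w 0.999 F [ 1.1 -0.4  0.8] t 8.0167
(0.4713, -0.0087, 0.0, 0.078) -> [ 0.39 -0.02 11.31] spin 0.004 n 3
```

View pics/b1.png

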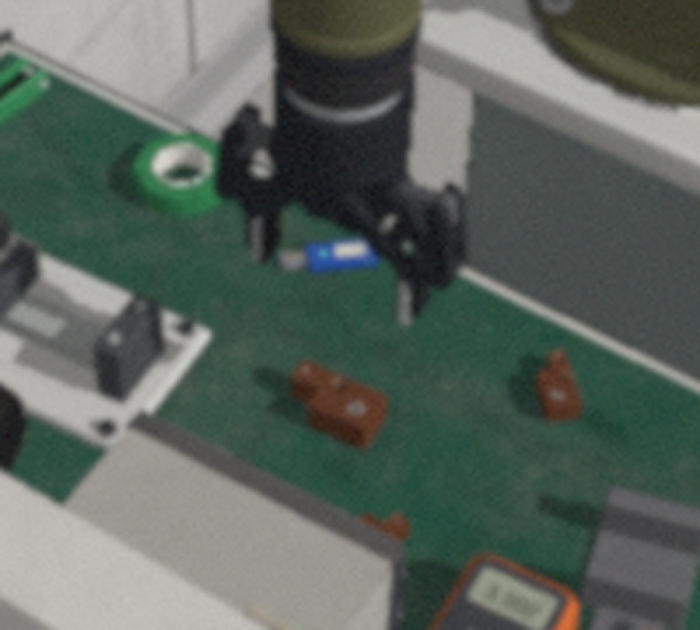

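View pics/b2.png

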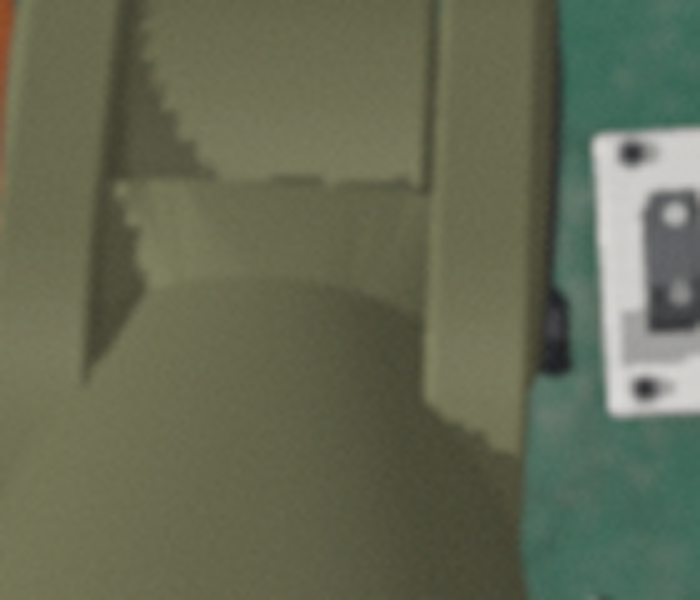

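```bash
python3 -c "
from go import *
im=viewer.read_camera('scene')
crop('scene',315,245,355,285,15,'pics/b3.png',im)
c,s=np.cos(.082),np.sin(.082)
P=np.array([(15,30,24),(15,-10,24),(0,-10,24),(0,-30,24),(-15,-30,24),(-15,30,24)])/1000
w=np.c_[.4778+c*P[:,0]-s*P[:,1],-.0074+s*P[:,0]+c*P[:,1],P[:,2]]
u=(proj('scene',w)-[315,245]+.5)*15
a=cv2.imread('pics/b3.png');cv2.polylines(a,[u.round().astype(int)],True,(0,255,0),1);cv2.imwrite('pics/b4.png',a);print(u.round())"
```

```text
[[431. 432.]
 [183. 321.]
 [234. 249.]
 [112. 194.]
 [163. 123.]
 [529. 285.]]
```

View pics/b4.png

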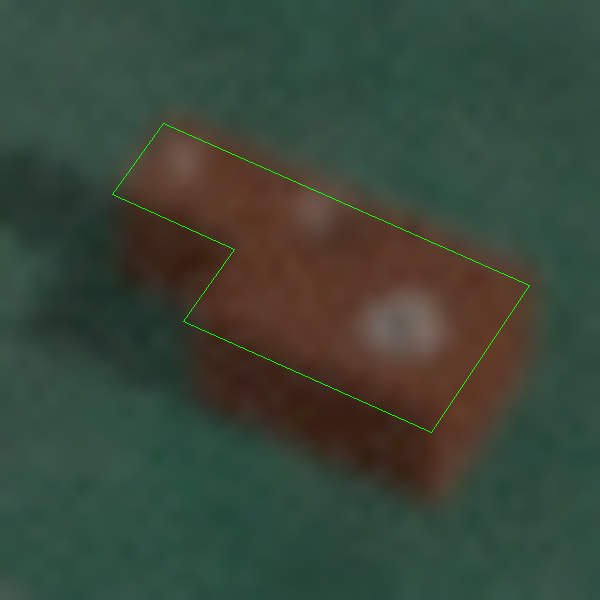

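```bash
python3 -m inch '[0,0,0,0.12, 0,0,0,0.24, 0,0,0,0.36, 0,0,0,0.48, 0,0,0,0.6, 0,0,0,0.72, 0,0,0,0.84, 0,0,0,0.96, 0,0,0,1.08, 0,0,0,1.2]';  python3 -c "
from go import *
rows((.4771,.0006,.06,.082+1.5708))"
```

```text
clock: 9.0
eef_pos: [0.4689, -0.0085, 0.1059]
tool_rot: [0.533, 0.846, 0.001, -0.003]
ft_force: [-0.3, 0.4, 1.0]
grip_width: 1.0
now [ 0.4689 -0.0085  0.1059] yaw 2.0175 tilt [-0.0035  0.0044 -1.    ] q6 1.103 w 1.0 F [-0.3  0.4  1. ] t 9.0
(0.4771, 0.0006, 0.06, 1.6528) -> [0.44 1.13 4.59] spin 0.365 n 3
```

```bash
python3 -m inch '[0.44,1.13,0,0.12, 0.44,1.13,1,0.24, 0.44,1.13,2,0.36, 0.44,1.13,3,0.365, 0.44,1.13,4,0.365, 0.44,1.13,4.5,0.365,  0.44,1.13,4.5,0.365]';  python3 -c "
from go import *
rows((.4771,.0006,.003,.082+1.5708))"
```

```text
clock: 9.58
eef_pos: [0.4754, 0.0005, 0.059]
tool_rot: [0.677, 0.736, -0.001, -0.004]
ft_force: [-0.8, 0.3, -0.4]
grip_width: 1.0
now [0.4754 0.0005 0.059 ] yaw 1.6544 tilt [-0.007   0.0044 -1.    ] q6 1.485 w 1.0 F [-0.8  0.3 -0.4] t 9.5833
(0.4771, 0.0006, 0.003, 1.6528) -> [-0.04  0.21  5.6 ] spin 0.002 n 2
```

```bash
python3 -m inch '[0,0.2,1.5,0, 0,0.2,3,0, 0,0.2,4.2,0, 0,0.2,5,0, 0,0.2,5.5,0, 0,0.2,5.6,0, 0,0.2,5.6,0]';  python3 -c "
from go import *
rows((.4771,.0006,.003,.082+1.5708))"
```

```text
clock: 10.17
eef_pos: [0.4771, 0.0009, 0.0031]
tool_rot: [0.677, 0.736, -0.001, -0.004]
ft_force: [0.3, 0.6, -0.0]
grip_width: 0.996
now [0.4771 0.0009 0.0031] yaw 1.6547 tilt [-0.007   0.0045 -1.    ] q6 1.486 w 0.996 F [ 0.3  0.6 -0. ] t 10.1667
(0.4771, 0.0006, 0.003, 1.6528) -> [-0.03  0.    0.01] spin 0.002 n 1
```

```bash
python3 -m inch '[0,0,0,0, 0,0,0,0, 0,0,0,0, 0,0,0,0, 0,0,0,0, 0,0,0,0, 0,0,0,0, 0,0,0,0, 0,0,0,0, 0,0,0,0]' -1 50;  python3 -c "
from go import *
rows((.4771,.0006,.003,.082+1.5708))"
```

```text
clock: 11.0
eef_pos: [0.4775, 0.0009, 0.0036]
tool_rot: [0.677, 0.736, -0.0, -0.004]
ft_force: [-1.3, 0.2, 5.9]
grip_width: 0.339
now [0.4775 0.0009 0.0036] yaw 1.6547 tilt [-0.0062  0.0044 -1.    ] q6 1.486 w 0.339 F [-1.3  0.2  5.9] t 11.0
(0.4771, 0.0006, 0.003, 1.6528) -> [-0.03 -0.04  0.06] spin 0.002 n 1
```

```bash
python3 -m inch '[0,0,-1,0, 0,0,-3,0, 0,0,-6,0, 0,0,-9,0, 0,0,-11,0, 0,0,-12,0, 0,0,-12,0]';  python3 -c "
from go import *
x,y=fx(0,2.3);print(x,y)
rows((x,y,.1,.078+1.5708))"
```

```text
clock: 11.58
eef_pos: [0.48, 0.0004, 0.126]
tool_rot: [0.677, 0.736, 0.001, -0.002]
ft_force: [0.7, 0.1, -0.2]
grip_width: 0.338
0.5264210111578608 -0.16370697514309382
now [4.80e-01 4.00e-04 1.26e-01] yaw 1.6547 tilt [-0.0018  0.0044 -1.    ] q6 1.485 w 0.338 F [ 0.7  0.1 -0.2] t 11.5833
(np.float64(0.5264210111578608), np.float64(-0.16370697514309382), 0.1, 1.6488) -> [-16.75   3.26   2.52] spin 0.006 n 5
```

```bash
python3 -m inch '[-3,0.6,0,0, -7,1.4,0,0, -11,2.2,0,0, -14,2.8,0,0, -16,3.2,0,0, -16.8,3.3,0.6,0, -16.8,3.3,1,0, -16.8,3.3,1.2,0, -16.8,3.3,1.2,0]';  python3 -c "
from go import *
x,y=fx(0,2.3)
rows((x,y,.07,.078+1.5708))
crop('top',320,160,490,260,4.5,'pics/d1.png')
crop('scene',180,170,340,300,4.5,'pics/d2.png')"
```

```text
clock: 12.33
eef_pos: [0.5253, -0.1627, 0.1115]
tool_rot: [0.676, 0.736, 0.001, -0.004]
ft_force: [-0.2, 0.6, -0.9]
grip_width: 0.338
now [ 0.5253 -0.1627  0.1115] yaw 1.6557 tilt [-0.005  0.006 -1.   ] q6 1.183 w 0.338 F [-0.2  0.6 -0.9] t 12.3333
(np.float64(0.5264210111578608), np.float64(-0.16370697514309382), 0.07, 1.6488) -> [-0.14  0.12  4.15] spin 0.007 n 2
```

View pics/d2.png

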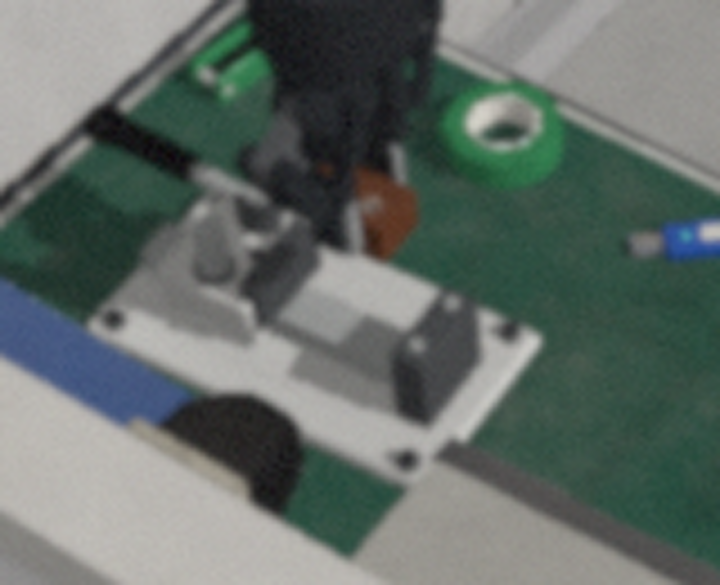

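```bash
python3 -m inch '[-0.1,0.1,1.2,0.007, -0.12,0.12,2.6,0.007, -0.14,0.12,3.6,0.007, -0.14,0.12,4,0.007, -0.14,0.12,4.2,0.007, -0.14,0.12,4.2,0.007]';  cat > ov.py <<'E'
from go import *
def over(cx,cy,cz,yaw,name,box=(215,190,305,265),s=8,cam='scene'):
    im=viewer.read_camera(cam); crop(cam,*box,s,name,im)
    a=cv2.imread(name)
    c,sn=np.cos(yaw),np.sin(yaw)
    for h in(0,24):
        P=np.array([(15,30,h),(15,-10,h),(0,-10,h),(0,-30,h),(-15,-30,h),(-15,30,h)])/1000
        w=np.c_[cx+c*P[:,0]-sn*P[:,1],cy+sn*P[:,0]+c*P[:,1],P[:,2]+cz]
        cv2.polylines(a,[((proj(cam,w)-box[:2]+.5)*s).round().astype(int)],True,(0,255,0),1)
    # fixture references: stop face top edge, jaw(0) face top edge, plate
    for loc,col in(([(25,30,58),(-25,30,58),(-25,30,26),(25,30,26)],(255,255,0)),([(25,-46,58),(-25,-46,58),(-25,-46,28),(25,-46,28)],(0,255,255)),([(55,65,10),(55,-135,10),(-55,-135,10),(-55,65,10)],(255,0,255))):
        w=[(*fx(p[0],p[1]),p[2]/1000) for p in loc]
        cv2.polylines(a,[((proj(cam,w)-box[:2]+.5)*s).round().astype(int)],True,col,1)
    cv2.imwrite(name,a)
E
python3 -c "
from ov import *
x,y=fx(0,2.3)
rows((x,y,.031,.078+1.5708))
s=arm.state();p=s['eef_pos'];yaw=.08
over(p[0]+.0083*np.sin(yaw),p[1]-.0083*np.cos(yaw),p[2]-.0036,yaw,'pics/d3.png')
over(p[0]+.0083*np.sin(yaw),p[1]-.0083*np.cos(yaw),p[2]-.0036,yaw,'pics/d4.png',(330,170,490,260),5,'top')"
```

```text
clock: 12.93
eef_pos: [0.5273, -0.1635, 0.0706]
tool_rot: [0.679, 0.734, 0.001, -0.003]
ft_force: [0.4, -0.7, -0.2]
grip_width: 0.338
now [ 0.5273 -0.1635  0.0706] yaw 1.6498 tilt [-0.0035  0.0053 -1.    ] q6 1.189 w 0.338 F [ 0.4 -0.7 -0.2] t 12.9333
(np.float64(0.5264210111578608), np.float64(-0.16370697514309382), 0.031, 1.6488) -> [-0.04 -0.08  3.96] spin 0.001 n 1
```

View pics/d3.png

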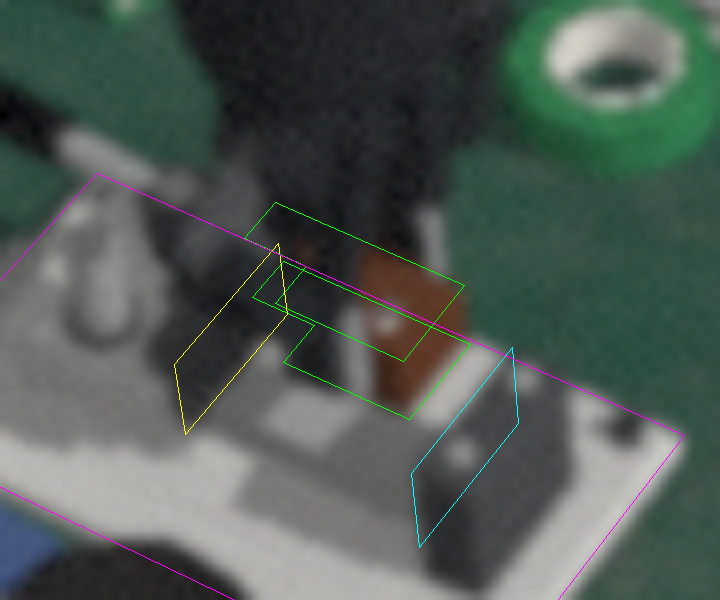

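View pics/d4.png

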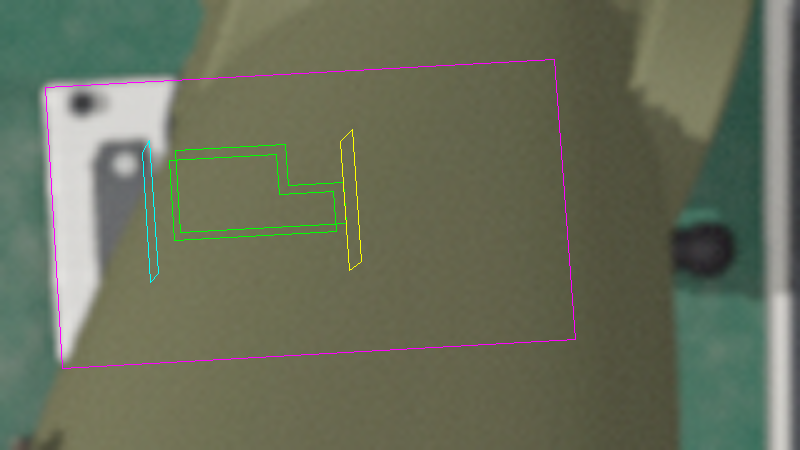

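```bash
python3 -m inch '[0,-0.05,1,0, 0,-0.08,2,0, 0,-0.08,3,0, 0,-0.08,3.6,0, 0,-0.08,3.8,0, 0,-0.08,3.9,0, 0,-0.08,4,0, 0,-0.08,4,0]';  python3 -c "
from ov import *
x,y=fx(0,2.3)
rows((x,y,.0296,.078+1.5708))
"
```

```text
clock: 13.7
eef_pos: [0.5271, -0.1638, 0.0313]
tool_rot: [0.679, 0.734, 0.001, -0.002]
ft_force: [-0.4, 0.6, -0.5]
grip_width: 0.342
now [ 0.5271 -0.1638  0.0313] yaw 1.6495 tilt [-0.0021  0.0049 -1.    ] q6 1.188 w 0.342 F [-0.4  0.6 -0.5] t 13.7
(np.float64(0.5264210111578608), np.float64(-0.16370697514309382), 0.0296, 1.6488) -> [ 0.01 -0.07  0.17] spin 0.001 n 1
```

```bash
python3 -m inch '[0,-0.05,0.1,0, 0,-0.05,0.2,0, 0,-0.05,0.25,0, 0,-0.05,0.25,0]';  python3 -c "
from ov import *
x,y=fx(0,2.3)
rows((x,y,.0296,.078+1.5708))
"
```

```text
clock: 14.03
eef_pos: [0.527, -0.164, 0.0296]
tool_rot: [0.679, 0.734, 0.001, -0.002]
ft_force: [-1.2, -0.3, 5.2]
grip_width: 0.337
now [ 0.527  -0.164   0.0296] yaw 1.6495 tilt [-0.0012  0.0045 -1.    ] q6 1.188 w 0.337 F [-1.2 -0.3  5.2] t 14.0333
(np.float64(0.5264210111578608), np.float64(-0.16370697514309382), 0.0296, 1.6488) -> [ 0.03 -0.06  0.  ] spin 0.001 n 1
```

```bash
python3 -m inch '[0.1,-0.05,-0.02,0, 0.2,-0.05,-0.02,0, 0.3,-0.05,-0.02,0, 0.4,-0.05,-0.02,0, 0.45,-0.05,-0.02,0, 0.5,-0.05,-0.02,0]';  python3 -c "
from ov import *
x,y=fx(0,8.3)
rows((x,y,.0296,.078+1.5708))
"
```

```text
clock: 14.53
eef_pos: [0.526, -0.1589, 0.0297]
tool_rot: [0.679, 0.734, 0.001, -0.002]
ft_force: [0.1, -0.2, -0.4]
grip_width: 0.339
now [ 0.526  -0.1589  0.0297] yaw 1.6496 tilt [-0.0014  0.0045 -1.    ] q6 1.196 w 0.339 F [ 0.1 -0.2 -0.4] t 14.5333
(np.float64(0.5259540837435849), np.float64(-0.1577251711685559), 0.0296, 1.6488) -> [ 0.11 -0.    0.01] spin 0.001 n 1
```

```bash
python3 -m inch '[0.05,0,0,0, 0.1,0,0,0, 0.15,0,0,0, 0.2,0,0,0, 0.2,0,0,0]';  python3 -c "
from ov import *
x,y=fx(0,8.3)
rows((x,y,.0296,.078+1.5708))
"
```

```text
clock: 14.95
eef_pos: [0.526, -0.1584, 0.0298]
tool_rot: [0.679, 0.734, -0.0, -0.001]
ft_force: [-0.0, -6.8, -2.8]
grip_width: 0.339
now [ 0.526  -0.1584  0.0298] yaw 1.6488 tilt [-0.0015  0.0013 -1.    ] q6 1.2 w 0.339 F [-0.  -6.8 -2.8] t 14.95
(np.float64(0.5259540837435849), np.float64(-0.1577251711685559), 0.0296, 1.6488) -> [0.07 0.01 0.02] spin -0.0 n 1
```

```bash
python3 -m inch '[-0.03,0,0,0, -0.03,0,0,0, -0.03,0,0,0, -0.03,0,0,0, -0.03,0,0,0, 0,0,-1.5,0, 0,0,-5,0, 0,0,-9,0, 0,0,-12,0, 0,0,-12,0]' 1;  python3 -c "
from ov import *
x,y=fx(16,-80-8-30)
rows((x,y,.1,.078+1.5708))
over(*fx(0,0),.026,.078,'pics/e1.png')
"
```

```text
clock: 15.78
eef_pos: [0.5302, -0.1596, 0.1566]
tool_rot: [0.679, 0.734, 0.002, 0.004]
ft_force: [1.8, -0.7, -0.0]
grip_width: 1.003
now [ 0.5302 -0.1596  0.1566] yaw 1.6489 tilt [ 0.0084 -0.0015 -1.    ] q6 1.2 w 1.003 F [ 1.8 -0.7 -0. ] t 15.7833
(np.float64(0.5517343830795288), np.float64(-0.28239700506117626), 0.1, 1.6488) -> [-12.4    1.14   5.69] spin 0.0 n 4
```

View pics/e1.png

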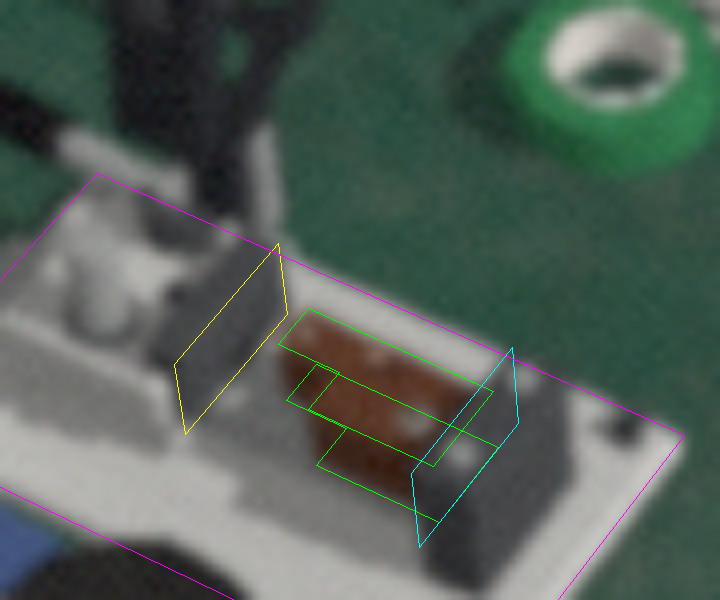

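```bash
python3 -m inch '[-4,0.4,0,0, -8,0.8,0,0, -11,1.1,0,0, -12,1.1,0,0, -12.2,1.1,0,0, -12.2,1.1,1,0, -12.2,1.1,2,0, -12.2,1.1,3,0, -12.2,1.1,3,0]' -1;  python3 -c "
from ov import *
x,y=fx(16,-116)
rows((x,y,.056,.078+1.5708))
over(*fx(0,0),.026,.078,'pics/f1.png',(190,140,300,260),5)
"
```

```text
clock: 16.58
eef_pos: [0.5476, -0.2777, 0.1206]
tool_rot: [0.678, 0.735, 0.001, -0.0]
ft_force: [-0.2, 0.6, 0.2]
grip_width: 0.0
now [ 0.5476 -0.2777  0.1206] yaw 1.6504 tilt [ 0.0011  0.002  -1.    ] q6 1.021 w 0.0 F [-0.2  0.6  0.2] t 16.5833
(np.float64(0.5515787406081035), np.float64(-0.28040307040299695), 0.056, 1.6488) -> [-0.32  0.36  6.46] spin 0.002 n 2
```

View pics/f1.png

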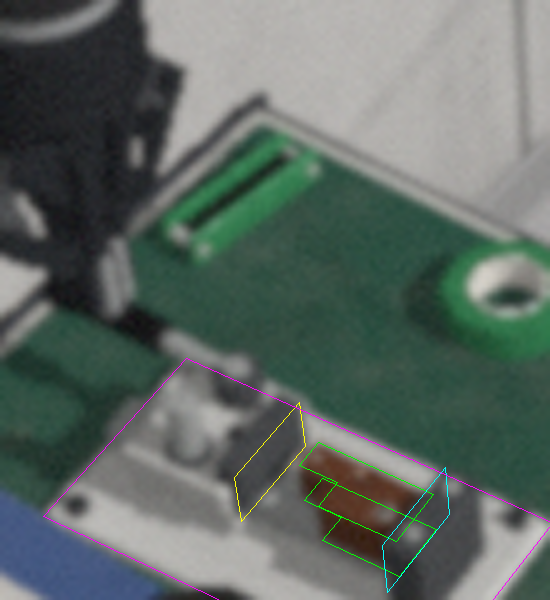

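```bash
python3 -m inch '[-0.3,0.36,1.5,0, -0.3,0.36,3,0, -0.3,0.36,4.5,0, -0.3,0.36,5.6,0, -0.3,0.36,6.2,0, -0.3,0.36,6.4,0, -0.3,0.36,6.4,0]';  python3 -c "
from ov import *
x,y=fx(16,-99);x2,y2=fx(16,-83)
rows((x,y,.056,.078+1.5708),(x2,y2,.056,.078+1.5708))
"
```

```text
clock: 17.22
eef_pos: [0.552, -0.2804, 0.0577]
tool_rot: [0.678, 0.735, 0.001, 0.0]
ft_force: [-0.9, -0.6, 0.6]
grip_width: -0.0
now [ 0.552  -0.2804  0.0577] yaw 1.6506 tilt [ 0.0018  0.0016 -1.    ] q6 1.02 w -0.0 F [-0.9 -0.6  0.6] t 17.2167
(np.float64(0.5502557796009881), np.float64(-0.2634546258084729), 0.056, 1.6488) -> [ 1.7  -0.04  0.17] spin 0.002 n 1
(np.float64(0.5490106398295855), np.float64(-0.24750314854303845), 0.056, 1.6488) -> [ 3.3  -0.04  0.17] spin 0.002 n 1
```

```bash
python3 -m inch '[0.5,0,0,0, 1,0,0,0, 1.4,0,0,0, 1.8,0,0,0, 2.1,0,0,0, 2.4,0,0,0, 2.6,0,0,0, 2.8,0,0,0, 2.9,0,0,0]';  python3 -c "
from ov import *
x2,y2=fx(16,-83)
rows((x2,y2,.056,.078+1.5708))
over(*fx(0,0),.026,.078,'pics/g1.png')
"
```

```text
clock: 17.97
eef_pos: [0.5501, -0.2516, 0.0581]
tool_rot: [0.678, 0.735, 0.001, 0.001]
ft_force: [0.2, -2.8, 0.9]
grip_width: 0.004
now [ 0.5501 -0.2516  0.0581] yaw 1.6506 tilt [ 0.0025  0.001  -1.    ] q6 1.061 w 0.004 F [ 0.2 -2.8  0.9] t 17.9667
(np.float64(0.5490106398295855), np.float64(-0.24750314854303845), 0.056, 1.6488) -> [ 0.42 -0.07  0.21] spin 0.002 n 1
```

View pics/g1.png

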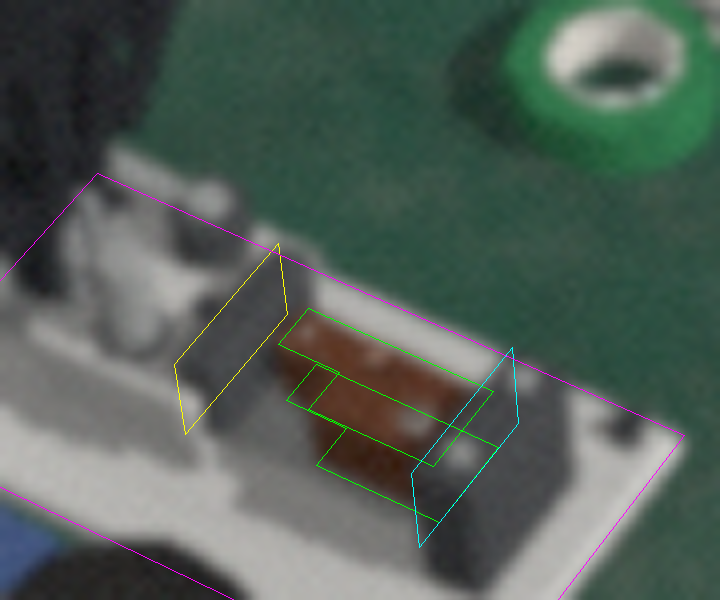

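The jaw has moved (3 N) and is now close to the block. Continue gently until the force rises.

```bash
python3 -m inch '[0.1,0,0,0, 0.2,0,0,0, 0.3,0,0,0, 0.4,0,0,0, 0.4,0,0,0]';  python3 -c "
from ov import *
x2,y2=fx(16,-83)
rows((x2,y2,.056,.078+1.5708))"
```

```text
clock: 18.43
eef_pos: [0.5498, -0.2482, 0.058]
tool_rot: [0.678, 0.735, 0.001, 0.001]
ft_force: [1.0, -4.7, 0.0]
grip_width: 0.001
now [ 0.5498 -0.2482  0.058 ] yaw 1.6504 tilt [ 2.3e-03 -5.0e-04 -1.0e+00] q6 1.067 w 0.001 F [ 1.  -4.7  0. ] t 18.4333
(np.float64(0.5490106398295855), np.float64(-0.24750314854303845), 0.056, 1.6488) -> [ 0.08 -0.07  0.2 ] spin 0.002 n 1
```

```bash
python3 -m inch '[0.1,0,0,0, 0.2,0,0,0, 0.3,0,0,0, 0.35,0,0,0, 0.35,0,0,0, 0.35,0,0,0]';  python3 -c "
from ov import *
x2,y2=fx(16,-83)
rows((x2,y2,.056,.078+1.5708))"
```

```text
clock: 18.93
eef_pos: [0.5498, -0.2482, 0.0581]
tool_rot: [0.679, 0.734, -0.002, 0.003]
ft_force: [0.8, -12.6, -2.3]
grip_width: -0.002
now [ 0.5498 -0.2482  0.0581] yaw 1.6487 tilt [ 0.0025 -0.0072 -1.    ] q6 1.072 w -0.002 F [  0.8 -12.6  -2.3] t 18.9333
(np.float64(0.5490106398295855), np.float64(-0.24750314854303845), 0.056, 1.6488) -> [ 0.07 -0.07  0.21] spin -0.0 n 1
```

```bash
python3 -m inch '[-0.8,0,0,0, -1.8,0,0,0, -2.5,0,0,0, -2.5,0,-2,0, -2.5,0,-5,0, -2.5,0,-7,0, -6,-3,-8,0, -10,-6,-8,0, -13,-9,-8,0, -13,-9,-8,0]';  python3 -c "
from ov import *
x2,y2=fx(16,-83)
rows((x2,y2,.056,.078+1.5708))
over(*fx(0,0),.026,.078,'pics/h1.png')
over(*fx(0,0),.026,.078,'pics/h2.png',(330,170,490,260),5,'top')"
```

```text
clock: 19.77
eef_pos: [0.4671, -0.3876, 0.1392]
tool_rot: [0.68, 0.733, -0.002, 0.003]
ft_force: [0.8, -0.1, 0.2]
grip_width: -0.001
now [ 0.4671 -0.3876  0.1392] yaw 1.6453 tilt [ 0.0015 -0.0081 -1.    ] q6 0.806 w -0.001 F [ 0.8 -0.1  0.2] t 19.7667
(np.float64(0.5490106398295855), np.float64(-0.24750314854303845), 0.056, 1.6488) -> [13.43  9.21  8.22] spin -0.004 n 5
```

View pics/h1.png

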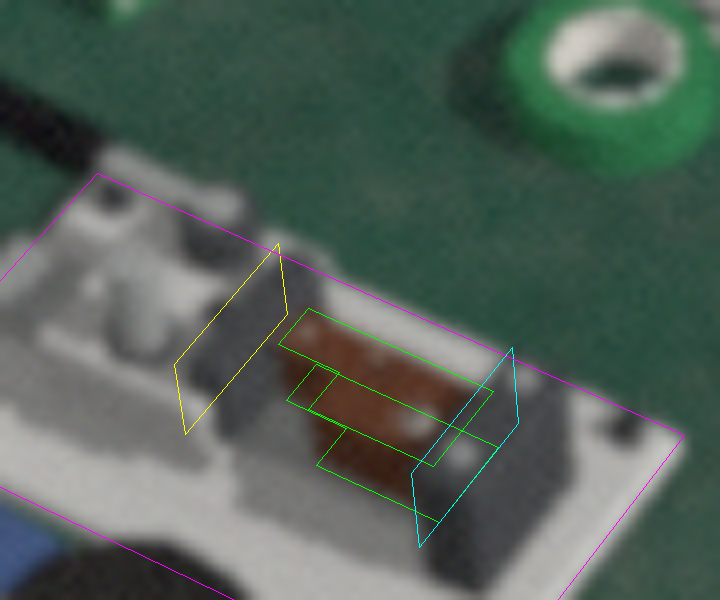

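View pics/h2.png

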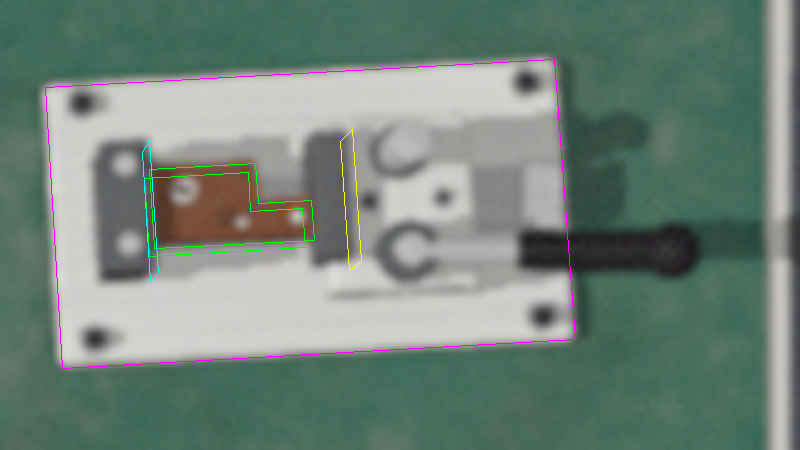

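```bash
python3 -c "
from go import *
c2=lambda L:np.array(L)/5+[330,170]-0.4
K=back('top',c2([(674,250)]),.06)[0];A=back('top',c2([(410,247)]),.06)[0]
def loc(p):
    c,s=np.cos(FX[2]),np.sin(FX[2]); d=p[:2]-FX[:2]; return (1000*np.array([c*d[0]+s*d[1],-s*d[0]+c*d[1]])).round(1)
print(K,A,loc(K),loc(A),np.linalg.norm(K-A))"
```

```text
[ 0.51167867 -0.33049008  0.06      ] [ 0.51061425 -0.23183129  0.06      ] [ -27.7 -162.8] [-21.1 -64.4] 0.09866454107439984
```

```bash
cat > lev.py <<'E'
from go import *
AX=(-22,-64)
def L(th,z,r=78,d=22):
    x=AX[0]-r*np.sin(th)+d*np.cos(th); y=AX[1]-r*np.cos(th)-d*np.sin(th)
    return (*np.round(fx(x,y),4),z,round(FX[2]+np.pi/2-th,4))
E
python3 -c "
from lev import *
rows(L(-.3,.12),L(-.3,.05))"
```

```text
now [ 0.468  -0.3861  0.1387] yaw 1.6444 tilt [ 0.002  -0.0063 -1.    ] q6 0.809 w -0.002 F [0.8 0.2 0.2] t 19.8667
(np.float64(0.5589), np.float64(-0.2959), 0.12, np.float64(1.9487)) -> [8.34 9.72 1.83] spin -0.304 n 4
(np.float64(0.5589), np.float64(-0.2959), 0.05, np.float64(1.9487)) -> [8.39 9.71 8.83] spin -0.304 n 4
```

```bash
python3 -m inch '[3,3.5,0,-0.1, 6,7,0,-0.2, 8.4,9.7,0,-0.3, 8.4,9.7,1,-0.3, 8.4,9.7,3,-0.3, 8.4,9.7,5,-0.3, 8.4,9.7,7,-0.3, 8.4,9.7,8.3,-0.3, 8.4,9.7,8.9,-0.3, 8.4,9.7,8.9,-0.3]';  python3 -c "
from lev import *
rows(*[L(t,.05) for t in np.arange(-.3,.75,.1)])"
```

```text
clock: 20.7
eef_pos: [0.5578, -0.2941, 0.0473]
tool_rot: [0.563, 0.826, -0.002, 0.001]
ft_force: [-0.7, 1.5, 0.2]
grip_width: -0.002
now [ 0.5578 -0.2941  0.0473] yaw 1.9452 tilt [-9.0e-04 -3.9e-03 -1.0e+00] q6 0.713 w -0.002 F [-0.7  1.5  0.2] t 20.7
(np.float64(0.5589), np.float64(-0.2959), 0.05, np.float64(1.9487)) -> [-0.21  0.03 -0.27] spin -0.004 n 1
(np.float64(0.5522), np.float64(-0.3005), 0.05, np.float64(1.8487)) -> [-0.39 -0.76 -0.26] spin 0.096 n 1
(np.float64(0.5451), np.float64(-0.3044), 0.05, np.float64(1.7487)) -> [-0.49 -1.56 -0.26] spin 0.196 n 2
(np.float64(0.5377), np.float64(-0.3076), 0.05, np.float64(1.6487)) -> [-0.52 -2.37 -0.26] spin 0.296 n 3
(np.float64(0.5299), np.float64(-0.31), 0.05, np.float64(1.5487)) -> [-0.46 -3.18 -0.26] spin 0.396 n 4
(np.float64(0.522), np.float64(-0.3116), 0.05, np.float64(1.4487)) -> [-0.32 -3.97 -0.26] spin 0.496 n 5
(np.float64(0.5139), np.float64(-0.3124), 0.05, np.float64(1.3487)) -> [-0.1  -4.76 -0.26] spin 0.596 n 5
(np.float64(0.5058), np.float64(-0.3125), 0.05, np.float64(1.2487)) -> [ 0.19 -5.51 -0.26] spin 0.696 n 6
(np.float64(0.4978), np.float64(-0.3117), 0.05, np.float64(1.1487)) -> [ 0.56 -6.23 -0.26] spin 0.796 n 7
(np.float64(0.4898), np.float64(-0.3101), 0.05, np.float64(1.0487)) -> [ 1.   -6.92 -0.26] spin 0.896 n 8
(np.float64(0.4821), np.float64(-0.3077), 0.05, np.float64(0.9487)) -> [ 1.5  -7.54 -0.26] spin 0.996 n 9
```

```bash
python3 -m inch '[-0.4,-0.8,-0.2,0.1, -0.5,-1.6,-0.25,0.2, -0.5,-2.4,-0.25,0.3, -0.5,-3.2,-0.25,0.4, -0.3,-4,-0.25,0.5, -0.1,-4.75,-0.25,0.6]';  python3 -c "
from lev import *
rows(*[L(t,.05) for t in np.arange(.3,1.25,.1)])
crop('top',330,170,490,260,5,'pics/i1.png')
crop('scene',180,150,340,270,4.5,'pics/i2.png')"
```

```text
clock: 21.2
eef_pos: [0.5154, -0.3131, 0.0515]
tool_rot: [0.784, 0.621, -0.001, 0.003]
ft_force: [1.3, -2.2, -0.7]
grip_width: -0.001
now [ 0.5154 -0.3131  0.0515] yaw 1.3403 tilt [ 0.0022 -0.0051 -1.    ] q6 1.257 w -0.001 F [ 1.3 -2.2 -0.7] t 21.2
(np.float64(0.5139), np.float64(-0.3124), 0.05, np.float64(1.3487)) -> [ 0.03 -0.16  0.15] spin -0.008 n 1
(np.float64(0.5058), np.float64(-0.3125), 0.05, np.float64(1.2487)) -> [-0.16 -0.95  0.15] spin 0.092 n 1
(np.float64(0.4978), np.float64(-0.3117), 0.05, np.float64(1.1487)) -> [-0.27 -1.74  0.15] spin 0.192 n 2
(np.float64(0.4898), np.float64(-0.3101), 0.05, np.float64(1.0487)) -> [-0.29 -2.56  0.14] spin 0.292 n 3
(np.float64(0.4821), np.float64(-0.3077), 0.05, np.float64(0.9487)) -> [-0.24 -3.36  0.14] spin 0.392 n 4
(np.float64(0.4746), np.float64(-0.3046), 0.05, np.float64(0.8487)) -> [-0.1  -4.17  0.14] spin 0.492 n 4
(np.float64(0.4675), np.float64(-0.3007), 0.05, np.float64(0.7487)) -> [ 0.11 -4.95  0.13] spin 0.592 n 5
(np.float64(0.4608), np.float64(-0.2962), 0.05, np.float64(0.6487)) -> [ 0.4  -5.7   0.13] spin 0.692 n 6
(np.float64(0.4546), np.float64(-0.291), 0.05, np.float64(0.5487)) -> [ 0.76 -6.42  0.13] spin 0.792 n 7
(np.float64(0.4489), np.float64(-0.2852), 0.05, np.float64(0.4487)) -> [ 1.2  -7.11  0.12] spin 0.892 n 8
```

View pics/i2.png

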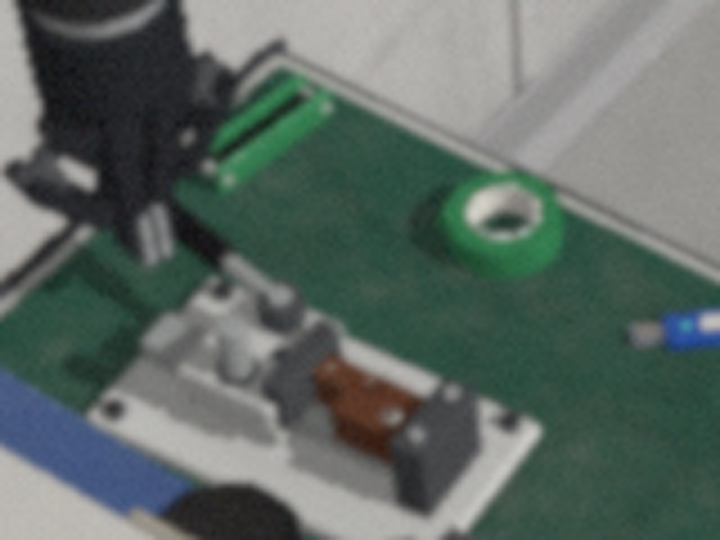

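```bash
python3 -m inch '[-0.16,-0.95,0.1,0.1, -0.27,-1.75,0.1,0.2, -0.3,-2.55,0.1,0.3, -0.25,-3.35,0.1,0.4, -0.1,-4.15,0.1,0.5, 0.1,-4.95,0.1,0.6, 0.4,-5.7,0.1,0.7, 0.75,-6.4,0.1,0.8]';  python3 -c "
from lev import *
rows(*[L(t,.05) for t in np.arange(1.1,1.85,.1)])
crop('top',330,170,490,260,5,'pics/j1.png')
crop('scene',180,150,340,270,4.5,'pics/j2.png')"
```

```text
clock: 21.97
eef_pos: [0.4547, -0.292, 0.0514]
tool_rot: [0.963, 0.268, 0.0, 0.004]
ft_force: [-0.1, -2.6, 0.8]
grip_width: 0.001
now [ 0.4547 -0.292   0.0514] yaw 0.5424 tilt [ 0.0025 -0.0069 -1.    ] q6 2.031 w 0.001 F [-0.1 -2.6  0.8] t 21.9667
(np.float64(0.4546), np.float64(-0.291), 0.05, np.float64(0.5487)) -> [ 0.05 -0.09  0.14] spin -0.006 n 1
(np.float64(0.4489), np.float64(-0.2852), 0.05, np.float64(0.4487)) -> [-0.14 -0.88  0.14] spin 0.094 n 1
(np.float64(0.4439), np.float64(-0.2788), 0.05, np.float64(0.3487)) -> [-0.24 -1.69  0.13] spin 0.194 n 2
(np.float64(0.4395), np.float64(-0.272), 0.05, np.float64(0.2487)) -> [-0.26 -2.5   0.13] spin 0.294 n 3
(np.float64(0.4358), np.float64(-0.2648), 0.05, np.float64(0.1487)) -> [-0.21 -3.31  0.12] spin 0.394 n 4
(np.float64(0.4328), np.float64(-0.2573), 0.05, np.float64(0.0487)) -> [-0.08 -4.1   0.12] spin 0.494 n 4
(np.float64(0.4306), np.float64(-0.2495), 0.05, np.float64(-0.0513)) -> [ 0.14 -4.89  0.11] spin 0.594 n 5
(np.float64(0.4292), np.float64(-0.2415), 0.05, np.float64(-0.1513)) -> [ 0.43 -5.64  0.1 ] spin 0.694 n 6
```

View pics/j2.png

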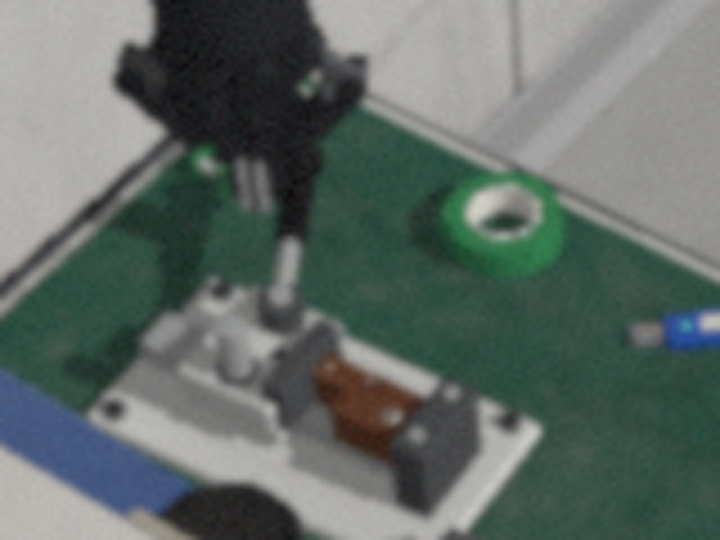

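```bash
python3 -m inch '[-0.1,-0.5,0.1,0.05, -0.14,-0.9,0.1,0.1, -0.2,-1.3,0.1,0.15, -0.24,-1.7,0.1,0.2, -0.26,-2.1,0.1,0.25, -0.26,-2.5,0.1,0.3, -0.25,-2.9,0.1,0.35, -0.2,-3.3,0.1,0.4]';  python3 -c "
from lev import *
rows(*[L(t,.05) for t in np.arange(1.5,1.85,.1)])"
```

```text
clock: 22.73
eef_pos: [0.4363, -0.2646, 0.0508]
tool_rot: [0.997, 0.075, 0.001, 0.003]
ft_force: [-1.1, -2.7, 2.4]
grip_width: -0.001
now [ 0.4363 -0.2646  0.0508] yaw 0.1496 tilt [ 0.0029 -0.0068 -1.    ] q6 2.45 w -0.001 F [-1.1 -2.7  2.4] t 22.7333
(np.float64(0.4358), np.float64(-0.2648), 0.05, np.float64(0.1487)) -> [-0.05  0.01  0.08] spin 0.001 n 1
(np.float64(0.4328), np.float64(-0.2573), 0.05, np.float64(0.0487)) -> [-0.23 -0.77  0.08] spin 0.101 n 1
(np.float64(0.4306), np.float64(-0.2495), 0.05, np.float64(-0.0513)) -> [-0.34 -1.58  0.07] spin 0.201 n 2
(np.float64(0.4292), np.float64(-0.2415), 0.05, np.float64(-0.1513)) -> [-0.35 -2.39  0.07] spin 0.301 n 3
```

```bash
python3 -m inch '[-0.1,-0.25,0.05,0.03, -0.15,-0.5,0.05,0.06, -0.2,-0.75,0.05,0.08, -0.2,-1,0.05,0.08, -0.2,-1.2,0.05,0.08, -0.2,-1.2,0.05,0.08]';  python3 -c "
from lev import *
rows(*[L(t,.05) for t in np.arange(1.5,1.85,.1)])
crop('top',330,170,490,260,5,'pics/k1.png')
crop('scene',180,150,340,270,4.5,'pics/k2.png')"
```

```text
clock: 23.23
eef_pos: [0.4341, -0.2574, 0.0513]
tool_rot: [0.999, 0.036, 0.002, 0.008]
ft_force: [-0.6, -13.8, -3.6]
grip_width: -0.001
now [ 0.4341 -0.2574  0.0513] yaw 0.0717 tilt [ 0.0041 -0.0164 -0.9999] q6 2.542 w -0.001 F [ -0.6 -13.8  -3.6] t 23.2333
(np.float64(0.4358), np.float64(-0.2648), 0.05, np.float64(0.1487)) -> [0.12 0.75 0.14] spin -0.077 n 1
(np.float64(0.4328), np.float64(-0.2573), 0.05, np.float64(0.0487)) -> [-0.12 -0.02  0.13] spin 0.023 n 1
(np.float64(0.4306), np.float64(-0.2495), 0.05, np.float64(-0.0513)) -> [-0.29 -0.82  0.11] spin 0.123 n 1
(np.float64(0.4292), np.float64(-0.2415), 0.05, np.float64(-0.1513)) -> [-0.37 -1.62  0.1 ] spin 0.223 n 2
```

View pics/k2.png

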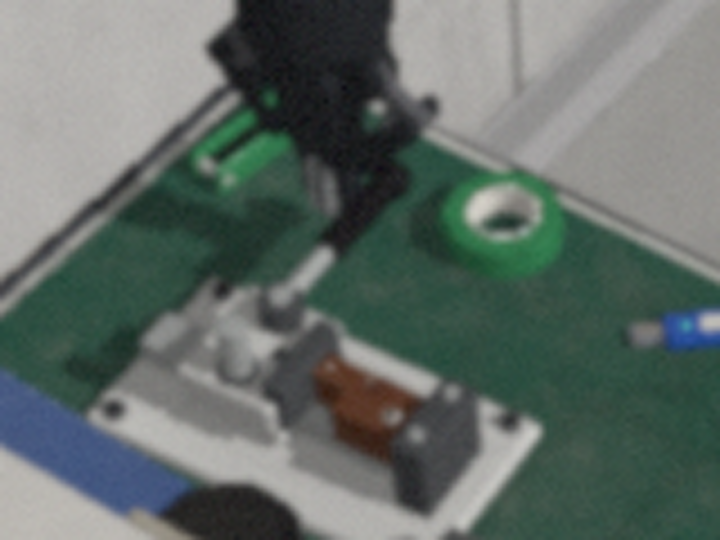

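```bash
python3 -m inch '[0,-0.2,0,0, 0,-0.4,0,0, 0,-0.6,0,0, 0,-0.8,0,0, 0,-0.8,0,0]';  python3 -c "
from lev import *
rows(*[L(t,.05) for t in np.arange(1.5,1.85,.1)])"
```

```text
clock: 23.75
eef_pos: [0.4351, -0.2567, 0.0526]
tool_rot: [0.999, 0.036, 0.002, 0.016]
ft_force: [-1.3, -23.2, -5.5]
grip_width: 0.004
now [ 0.4351 -0.2567  0.0526] yaw 0.0723 tilt [ 0.0047 -0.0315 -0.9995] q6 2.553 w 0.004 F [ -1.3 -23.2  -5.5] t 23.75
(np.float64(0.4358), np.float64(-0.2648), 0.05, np.float64(0.1487)) -> [0.01 0.81 0.28] spin -0.076 n 1
(np.float64(0.4328), np.float64(-0.2573), 0.05, np.float64(0.0487)) -> [-0.23  0.04  0.26] spin 0.024 n 1
(np.float64(0.4306), np.float64(-0.2495), 0.05, np.float64(-0.0513)) -> [-0.4  -0.76  0.23] spin 0.124 n 1
(np.float64(0.4292), np.float64(-0.2415), 0.05, np.float64(-0.1513)) -> [-0.48 -1.56  0.21] spin 0.224 n 2
```

```bash
python3 -m inch '[0,0.6,0,0, 0,1.5,0,0, 0,2.5,0,0, 0,3.5,0,0, 0,3.5,-3,0, 0,5,-6,0, 0,8,-9,0, 0,12,-9,0, 0,12,-9,0]';  python3 -c "
from lev import *
rows(L(1.57,.05))
crop('top',330,170,490,260,5,'pics/l1.png')
crop('scene',180,150,340,270,4.5,'pics/l2.png')"
```

```text
clock: 24.5
eef_pos: [0.4458, -0.3807, 0.1492]
tool_rot: [0.999, 0.035, 0.004, 0.019]
ft_force: [0.0, -0.7, -0.3]
grip_width: 0.001
now [ 0.4458 -0.3807  0.1492] yaw 0.0697 tilt [ 0.01   -0.0381 -0.9992] q6 2.378 w 0.001 F [ 0.  -0.7 -0.3] t 24.5
(np.float64(0.4336), np.float64(-0.2596), 0.05, np.float64(0.0787)) -> [ -0.44 -12.54   9.44] spin -0.009 n 4
```

View pics/l1.png

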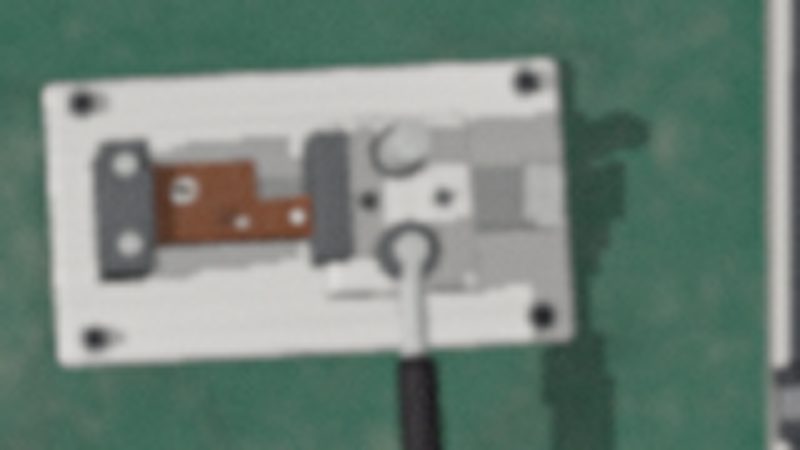

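View pics/l2.png

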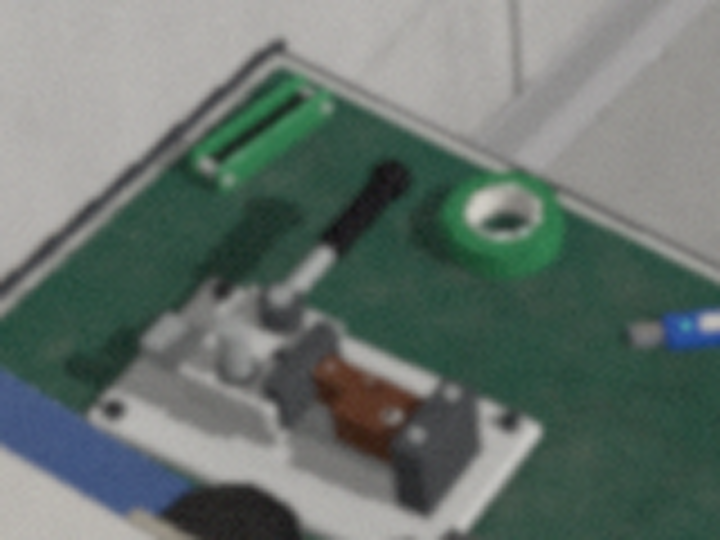

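```bash
python3 -c "
from lev import *
crop('top',380,200,460,280,7,'pics/m1.png')
crop('top',300,160,480,310,4,'pics/m2.png')
def loc(p):
    c,s=np.cos(FX[2]),np.sin(FX[2]); d=p[:2]-FX[:2]; return (1000*np.array([c*d[0]+s*d[1],-s*d[0]+c*d[1]])).round(1)
for d in(98,):
  for th in(1.4,1.5,1.57):
    w=(*fx(-22-d*np.sin(th),-64-d*np.cos(th)),.058); print(th,((proj('top',[w])[0]-[380,200]+.5)*7).round())"
```

```text
1.4 [310. 500.]
1.5 [274. 506.]
1.57 [248. 509.]
```

View pics/m1.png

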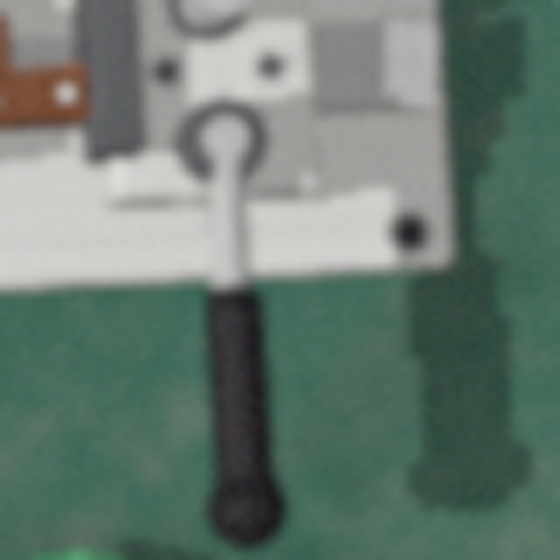

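Run:
```python
from ov import *
im=viewer.read_camera('top'); cv2.imwrite('pics/n0.png',im[:,:,::-1])
a=cv2.imread('pics/top0.png').astype(np.float32);b=im[:,:,::-1].astype(np.float32)
for n,(x0,y0,x1,y1) in dict(meter=(180,132,232,215),tape=(370,275,412,315),probe=(308,275,348,310),brown1=(245,185,270,215),brown2=(220,268,248,298)).items():
    A,B=a[y0:y1,x0:x1].mean(2),b[y0:y1,x0:x1].mean(2); print(n,cv2.phaseCorrelate(A,B),np.abs(A-B).mean().round(1))
over(*fx(0,0),.026,.078,'pics/n1.png',(330,170,490,260),5,'top')
print(arm.state()['ft_force'].round(1),arm.state()['clock'])
```

```text
meter ((-0.0404337743689247, 0.011383810933274674), 0.9879666575679072) 3.4
tape ((0.6492999306860305, -0.017513949892244085), 1.0228698460261028) 3.5
probe ((0.03126112811161619, -0.10520671931823244), 1.0227372606595357) 3.5
brown1 ((0.34487548371403953, 0.010073088311861156), 0.9488162994384766) 3.1
brown2 ((0.035265686694680554, 0.03940969768818903), 0.839186168246799) 3.1
[-0.3  0.  -0.2] 24.8
```

View pics/n0.png

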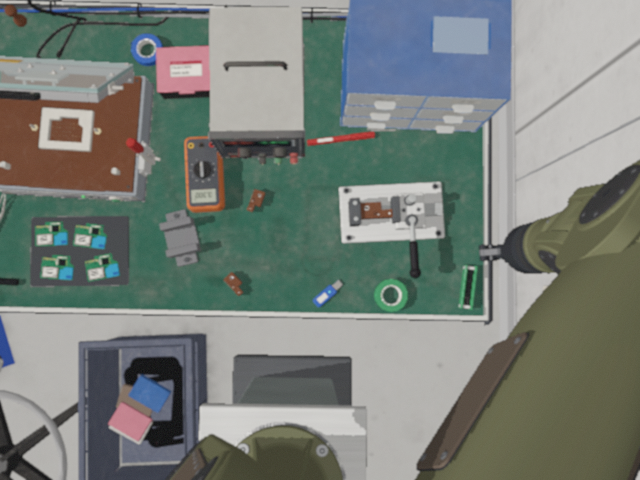

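View pics/n1.png

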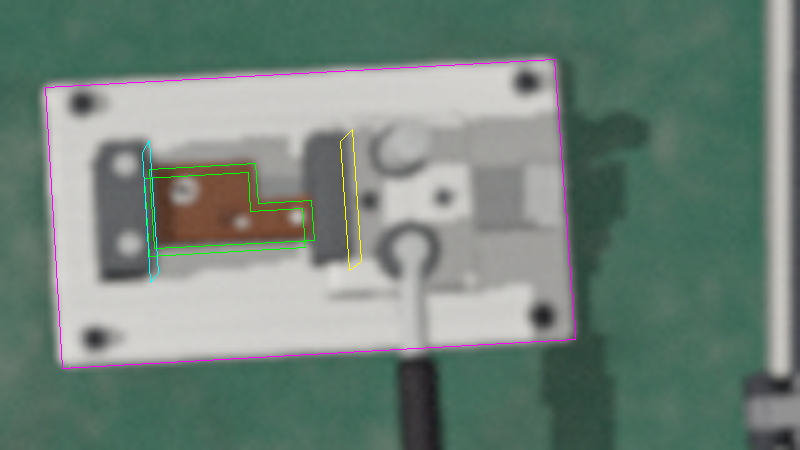

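```bash
python3 - <<'E'
import cv2,numpy as np
a=cv2.imread('pics/top0.png');b=cv2.imread('pics/n0.png')
for n,(x0,y0,x1,y1) in dict(meter=(180,132,232,215),tape=(370,275,412,312),probe=(308,275,348,310)).items():
    g=lambda i:cv2.GaussianBlur(cv2.cvtColor(i[y0:y1,x0:x1],6),(0,0),1.2).astype(np.float32)
    c,w=cv2.findTransformECC(g(a),g(b),np.eye(2,3,dtype=np.float32),cv2.MOTION_EUCLIDEAN); print(n,c,w.round(3).tolist())
E
python3 -c "
from plant import arm
print(arm.sign_off())"
```

```text
meter 0.9999420187258251 [[1.0, -0.0, 0.004000000189989805], [0.0, 1.0, -0.010999999940395355]]
tape 0.9988385591168292 [[1.0, 0.004000000189989805, -0.08799999952316284], [-0.004000000189989805, 1.0, 0.0820000022649765]]
probe 0.999918205369665 [[1.0, -0.0, 0.014999999664723873], [0.0, 1.0, -0.01899999938905239]]
the job is handed in; nothing more can be done
None
```

The block is in the drilling fixture and clamped, and I handed the job in at about 24.8 s of the 66 s allowed. I took it from the holder by its ends, set it down on the bench, regrasped it by its sides and laid it on the slideway against the stop. I then pushed the jaw up by its post and swung the lever round.

**Last checks:**
- **Block and jaw:** the overhead picture shows the block flat between stop and jaw, within about 1 mm of the seat. The jaw stopped moving at a push of about 12.6 N.
- **Lever:** the knob measured at about 1.57 rad. The lever had come to a stop, moving under 1 mm as the push rose to 23 N. I did not try to slide the jaw back as a separate test of the lock.
- **Bystanders:** an image comparison before and after puts the multimeter and the probe within 0.02 pixel of where they started. For the tape, a coarse check showed a 0.65 pixel shift. A finer one gave about 0.1 pixel (under 0.3 mm), so I take it as not moved.
- **Robot:** it stood clear of everything, with under 0.5 N at the wrist.

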